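# Post a used coffee capsule through the sprung flap of the capsule bin

## Task

Get the used coffee capsule that stands on the ledge of the capsule bin into the bin: with one finger push the sloping self-closing flap inwards and keep it open, and with the other finger push the capsule along the ledge and over its edge so that it drops inside, then draw back and let the flap swing shut. Only push: do not pinch or lift the capsule, do not drive it onto the flap before the flap has been opened, and leave everything around the bin where it stands.

Things in the scene. Friction and masses are not known exactly. Their poses are not given: they have to be found in the camera images.
- bin: Long capsule bin of enamelled sheet metal, fixed, 240 x 104 mm in plan. Origin on the work surface (z = 0) under the middle of the front edge of its mouth; its x axis is the way the capsule is pushed, z up. From x = -115 to 0 mm: a level ledge; from 0 to 105: the mouth with its flap; from 105 to 125: a solid top 165 mm up. Hollow inside, also under the ledge; floor 4 mm thick.
- ledge (a point): Centre of the ledge's top, 57.5 mm before the mouth's edge, 120 mm above the work surface. Along both sides of the ledge runs a rim 8 mm high (free width between the rims 96 mm); the outer end has none.
- lip (a point): Middle of the edge where the ledge ends and the mouth begins, at ledge height (120 mm up). The mouth is 96 mm wide between side cheeks that slope up with the flap, 3 mm above it.
- hinge (a point): Middle of the flap's hinge line at the mouth's far, high end: bin x = 105 mm, 163 mm up (43 mm above the ledge). Hinge barrel and cheek ends reach 168 mm. The flap is aluminium sheet, 90 mm wide, 113 mm long, 3 mm thick, sloping from ledge level at the lip up to this line.
- flap (a joint): Flap angle, rad: 0 shut (slope 0.40), up to 1.1 as it swings down into the bin about the hinge. A spring shuts it at once when let go: 1 N at the low edge starts it, up to 6 N holds it open near the hinge; the capsule's weight does not open it. A fingertip 8 mm above ledge height, moved along the bin's +x to 10 mm short of the hinge, opens it to about 0.9.
- capsule: Used aluminium coffee capsule, about 16 g, standing foil side down on the ledge: flange 36 mm across and 3 mm thick at the bottom, above it a body tapering from 34 mm to 29 mm across, rounded off to 20 mm at the top, 29 mm high in all. Origin at the centre of its underside, z up.
- pot: Aluminium coffee pot, waisted, 96 mm across, 182 mm high, black handle reaching 92 mm out along its x axis; origin at the centre of its underside. Bystander.
- canister: Lidded round enamel canister with a metal latch, 114 mm across, 165 mm high; origin at the centre of its underside. Bystander.
- glass_a: Tulip-shaped tea glass, 60 mm across, 85 mm high, beside the bin; origin at the centre of its underside. Bystander.
- glass_b: A second tea glass, the same, on the bin's other side. Bystander.
- spoon_rest: Wooden spoon rest, 75 x 200 mm, 19 mm high; origin at the centre of its underside. Bystander.
- scoop: Orange plastic scoop, bowl 55 x 45 x 30 mm, handle to its -x, 135 mm long in all; origin under the bowl's centre. Bystander.

How it is judged (in metres and radians):
On the way, in this order (a step that is already met when the one before it is completed fails the run):
1. the flap is pushed at least 0.35 rad open while the capsule still stands on the ledge (value of joint flap above 0.35 rad and x of capsule in the frame of bin below 0.012 m and z of capsule in the frame of bin above 0.115 m), for 0.1 s.
2. the capsule has dropped through the mouth into the bin (z of capsule in the frame of bin between 0 and 0.06 m and x of capsule in the frame of bin between -0.115 and 0.125 m and y of capsule in the frame of bin between -0.05 and 0.05 m), for 0.1 s.
At the end, for the whole second after the job is handed in: The capsule lies at rest inside the bin (its origin less than 60 mm above the work surface and within the bin's walls) and the flap is shut (below 0.06 rad) (all of step 2 and value of joint flap below 0.06 rad and linear speed of capsule below 0.05 m/s); the robot touches nothing.
It fails at once if the capsule is lifted more than 15 mm off the ledge (z of capsule in the frame of bin above 0.135 m).
It fails at once if the capsule is squeezed or pressed by the fingers with more than 15 N (contact force between the fingers and capsule above 15 N).
It fails at once if the capsule is pushed onto the flap: its centre goes 3 mm past the ledge's edge, still at ledge height, while the flap is less than 0.25 rad open (x of capsule in the frame of bin above 0.003 m and z of capsule in the frame of bin above 0.112 m and value of joint flap below 0.25 rad).
It fails at once if a bystander is moved more than 30 mm (distance of any of pot, canister, glass_a, glass_b, spoon_rest, scoop from where it was at the start of the episode above 0.03 m).
It fails at once if a bystander is knocked over (angle between any of pot, canister, glass_a, glass_b, spoon_rest, scoop's own z axis and vertical above 0.4 rad).
It also fails if it takes over 32 s, if anything falls off the work surface, if the arm or the gripper's body presses on something with over 40 N, if the wrist force passes 120 N, or if a joint passes its speed limit or range.

## Robot

A 6-joint arm with a two-finger parallel gripper is mounted at the origin on the work surface. World frame = base frame: x ahead of the robot, y to its left, z up, the work surface at z = 0. Lengths are in m, angles in degrees, forces in N, time in s.
With the tool pointing down it reaches from about 0.375 to 0.9 m from the base axis. Payload 3.1 kg.
Tool frame: the origin (TCP) lies at the very end of the fingers, on their centre line; the grasp point (between the pads) lies 19 mm behind it (bot.tcp_to_grasp is the distance from the TCP to the grasp point, in m); z points along the fingers, y is the direction in which the jaws open and shut (so a half turn about z gives the same grasp; the last joint's range is limited). The gripper opens to 87 mm and grips with 3 to 60 N. Pads are 19 mm wide; open, the fingers measure 117 mm over their backs; the gripper's body (75 mm by 190 mm) begins 51 mm behind the grasp point.
Start: joints at [55.204, 30.224, 82.088, -0, 67.689, -10.227], TCP at [0.26, 0.568, 0.223] pointing down, gripper open.
Joint ranges: [-176.69, 176.69], [-43.24, 126.21], [12.49, 139.97], [-82, 262], [0, 151.66], [-163.58, 163.58]. Speed limits (degrees/s): [159.86, 159.86, 180, 180, 180, 180].

## Interface

Orientations are given as a 3x3 rotation matrix whose columns are the frame's x, y, z axes.
In Python, from rig import telemetry, eyes, order, bot gives the robot as it stands. The module is installed in compiled form; this text tells all that it offers.
- The arm moves only by the tool servo_tool, never from a script. Its argument "targets" is a list of rows, each a list of 2 entries, a list of its own where there are three numbers: the shift along the tool's x, y, z in m, then the turn, a rotation vector about the tool's x, y, z in rad. In form: [[[tx, ty, tz], [wx, wy, wz]], ...]. A call has 1 to 12 rows; each row is the pose to reach, as a shift and turn from the pose commanded when the call began, along the tool's axes at that moment; what a row does not reach only later rows make up. A row lasts 1/8 s, in which the tool goes at most 62.5 mm and 10.7 degrees, less where a joint would pass 70% of its speed; a pose out of reach is approached as far as the arm can. A call with a gripper value outside its range is refused whole. "gripper" is the finger opening in m, from 0 to 0.087, set as the call begins (left out, the last holds). The fingers move at their own pace and stop on an object; the grip force is fixed at half the most. Time passes only in rows, so rows that repeat a pose let the fingers close. It gives the time, the measured TCP pose, the force and the opening at its end, in the units of the state.
- telemetry.read_state(): the state, without advancing time (a new reading comes with each control period).
- eyes.capture(name): name is "scene" or "top" or "wrist"; returns a dict with "pixels" (400x640x3 uint8, blue, green, red), "intrinsics" (3x3 intrinsics, pixels), "extrinsics" (4x4, takes a point from camera to world coordinates); the wrist camera has in their place "T_tool_cam" (4x4, takes a point from camera to tool coordinates, whose origin is the TCP and whose axes are the flange's). Camera axes: x right, y down, z forward; pixel columns grow to the right and rows downward; lengths in m; the calibration is good to about 2 mm. A picture is of the moment at which its call begins: read the wrist's pose just before it. There is no depth.
- order.hand_in(): hands the job in, once; it reports no verdict.
The state is a dict: "time_s": time; "joint_positions": joint angles; "qvel": joint speeds; "tau": joint torques, N m; "position": TCP position; "tcp_rot": TCP orientation; "force": force on the tool from outside, world axes, zero at the start; "moment": the same for the moment, N m; "opening": opening from 0.0 (shut) to 1.0 (fully open).
Only numpy, scipy, OpenCV 4.12 (cv2) and the standard library are available. Lean on these libraries where they do the work, as an engineer would, in place of code of your own. Each camera call takes 0.05 s, during which the arm holds its last target. There are 200 camera calls.

## Working session

There is one attempt and no reset: what is moved stays moved. The work goes in short steps, Python scripts to look and compute and a tool call to move; the robot and the scene stay as the last step left them, time stands still between calls to the robot, and variables do not carry over. Pictures are saved under pics/ and viewed, about 8 in all and at most 12, crops included, and the job is handed in when it is done.

Besides the shell and the picture viewer there is one more tool, called as a command line: name --argument value ..., lists and objects as JSON in quotes. servo_tool: Moves the arm, as the interface text tells. Its arguments: {"type":"object","properties":{"targets":{"type":"array","items":{"type":"array"}},"gripper":{"type":"number"}},"required":["targets"]}

```bash
mkdir -p pics
python3 - <<'E'
from rig import telemetry, eyes
import cv2,numpy as np,pickle
s=telemetry.read_state(); print(s)
d={n:eyes.capture(n) for n in("scene","top","wrist")}
pickle.dump((s,d),open("cap0.pkl","wb"))
for n in d:
    cv2.imwrite(f"pics/{n}0.png",d[n]["pixels"]); print(n,{k:np.round(v,4).tolist() for k,v in d[n].items() if k!="pixels"})
E
```

```text
{'time_s': 0.0, 'joint_positions': array([ 5.52057407e+01,  3.02762830e+01,  8.21555888e+01, -1.77413258e-03,
        6.76862927e+01, -1.02273754e+01]), 'qvel': array([-0.02702829,  0.05280725,  0.04728468, -0.01600251, -0.01709945,
       -0.08270923]), 'tau': array([-3.95502966e-04, -4.40042818e+01, -1.76591384e+01,  6.32872316e-02,
        5.82536578e-02, -1.86312177e-04]), 'position': array([0.25941769, 0.56783903, 0.2216048 ]), 'tcp_rot': array([[-9.09481266e-01,  4.15743306e-01, -1.15332152e-03],
       [ 4.15744769e-01,  9.09479721e-01, -1.70996722e-03],
       [ 3.38015111e-04, -2.03467054e-03, -9.99997873e-01]]), 'force': array([ 0.19968818, -0.26204093,  0.08131649]), 'moment': array([-0.02072898, -0.00256104,  0.01940027]), 'opening': 1.0010806250280109}
scene {'intrinsics': [[511.784, 0.0, 319.7309], [0.0, 511.784, 201.1016], [0.0, 0.0, 1.0]], 'extrinsics': [[0.4893, 0.4841, -0.7254, 1.5507], [0.8721, -0.2766, 0.4037, -0.529], [-0.0051, -0.8301, -0.5575, 0.857], [0.0, 0.0, 0.0, 1.0]]}
top {'intrinsics': [[477.9496, 0.0, 324.2561], [0.0, 477.9496, 207.7231], [0.0, 0.0, 1.0]], 'extrinsics': [[-0.028, -0.9905, 0.1349, 0.4182], [-0.9996, 0.0278, -0.0038, 0.0071], [-0.0, -0.135, -0.9908, 1.3209], [0.0, 0.0, 0.0, 1.0]]}
wrist {'intrinsics': [[312.9702, 0.0, 320.5391], [0.0, 312.9702, 198.3616], [0.0, 0.0, 1.0]], 'T_tool_cam': [[0.0004, -0.9528, -0.3035, 0.0839], [1.0, 0.0005, -0.0003, -0.0001], [0.0004, -0.3035, 0.9528, -0.1625], [0.0, 0.0, 0.0, 1.0]]}
```

View pics/scene0.png

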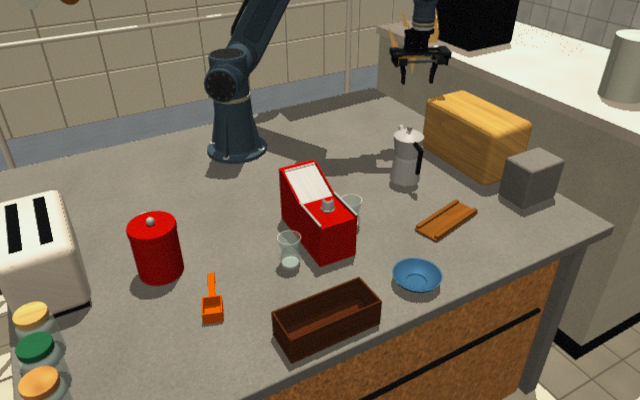

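View pics/top0.png

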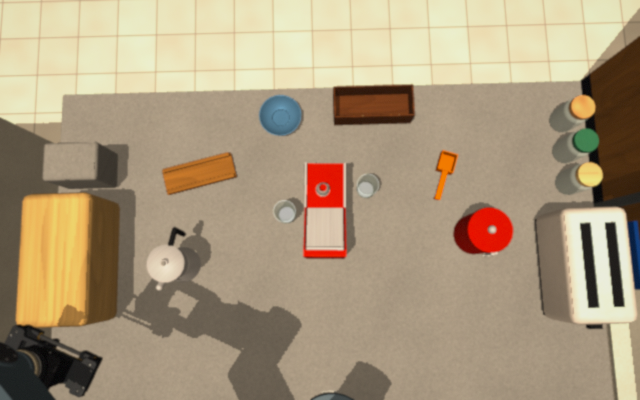

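The scene view shows the bin at about (318,212), its ledge away from the robot with the capsule at (327,205). In the top view, the ledge spans rows 163-207, the flap 207-248 and the capsule is at (322,188). The push direction is therefore roughly world -x. Next I'll enlarge both views.

Run:
```python
import pickle,cv2,numpy as np
s,d=pickle.load(open("cap0.pkl","rb"))
def crop(n,x,y,w,h,k):
    c=cv2.resize(d[n]["pixels"][y:y+h,x:x+w],None,fx=k,fy=k,interpolation=cv2.INTER_CUBIC)
    for i in range(0,w,10): cv2.putText(c,str(x+i),(i*k,8),0,.3,(255,255,255),1); cv2.line(c,(i*k,10),(i*k,16),(255,255,255),1)
    for j in range(0,h,10): cv2.putText(c,str(y+j),(0,j*k+4),0,.3,(255,255,255),1); cv2.line(c,(20,j*k),(26,j*k),(255,255,255),1)
    return c
a=crop("top",265,150,130,115,5); cv2.imwrite("pics/topc.png",a)
b=crop("scene",265,150,115,118,5); cv2.imwrite("pics/scenec.png",b)
```

```text
(no output)
```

View pics/topc.png

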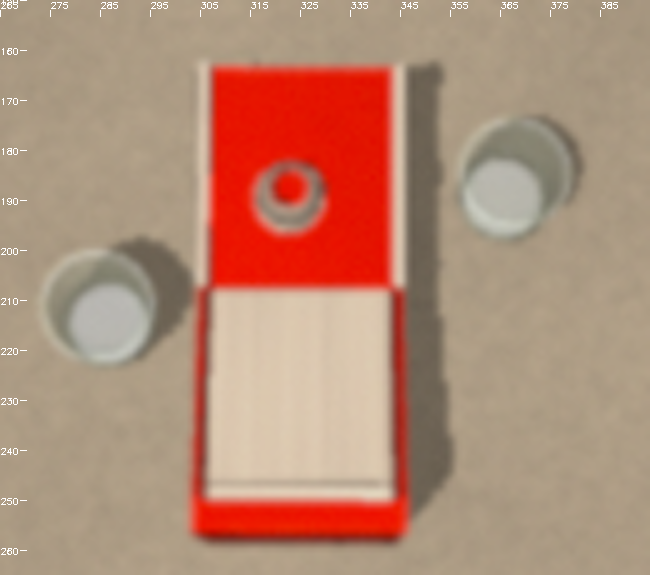

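View pics/scenec.png

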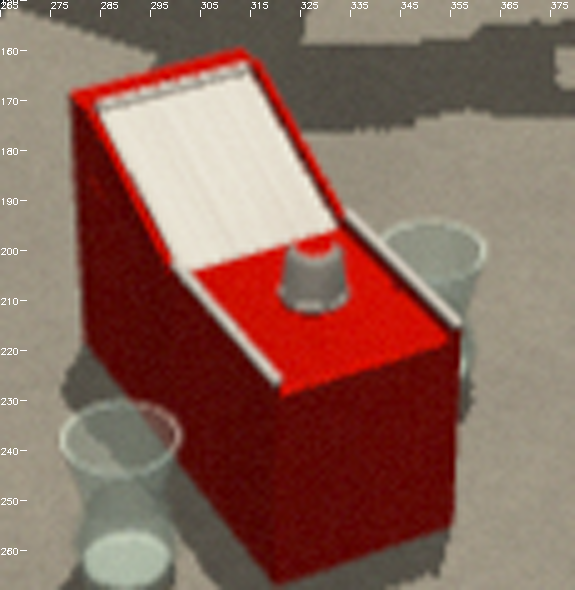

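```bash
cat > h.py <<'E'
import pickle,numpy as np
def ray(c,uv,z):
    K,E=c["intrinsics"],c["extrinsics"]
    d=E[:3,:3]@np.linalg.solve(K,[*uv,1.]); o=E[:3,3]
    return o+d*(z-o[2])/d[2]
E
python3 - <<'E'
from h import *
s,d=pickle.load(open("cap0.pkl","rb"))
P={"top":dict(oL=(307.3,163.5,.12),oR=(343,163.5,.12),lL=(306.8,207.4,.12),lR=(343.2,207.4,.12),hL=(303.5,250,.165),hR=(346.5,250,.165),fL=(303.5,257,.165),fR=(346.5,257,.165),rL=(304.8,163,.128),rR=(346,163,.128),cap=(322.7,189.9,.1215),capB=(322.7,197.2,.1215),gl=(285.3,211,.085),gr=(368.5,184,.085)),
"scene":dict(lL=(304,204,.12),lR=(332,196.4,.12),oL=(321.6,229.2,.12),oR=(354.4,219,.12),cap=(327.8,208.6,.1215),g1=(289.3,238,.085),g2=(351.5,200,.085))}
for n in P:
  for k,(u,v,z) in P[n].items(): print(n,k,np.round(ray(d[n],(u,v),z)*1000,1))
E
```

```text
top oL [697.6  42.8 120. ]
top oR [695.  -48.8 120. ]
top lL [583.9  46.8 120. ]
top lR [581.3 -45.5 120. ]
top hL [474.2  55.6 165. ]
top hR [471.3 -48.  165. ]
top fL [457.4  56.  165. ]
top fR [454.5 -47.5 165. ]
top rL [697.2  48.9 128. ]
top rR [694.3 -56.1 128. ]
top cap [627.5   5.2 121.5]
top capB [608.7   5.7 121.5]
top gl [580.8 104.2  85. ]
top gr [ 646.2 -115.6   85. ]
scene lL [583.5 -36.9 120. ]
scene lR [588.6  43.3 120. ]
scene oL [699.1 -50.4 120. ]
scene oR [702.8  40.  120. ]
scene cap [633.5   4.6 121.5]
scene g1 [ 650.5 -113.8   85. ]
scene g2 [584.4 107.4  85. ]
```

```bash
cat >> h.py <<'E'
from scipy.spatial.transform import Rotation as R
lip=np.array([.584,.0007]); ang=np.radians(-1.77)
yv=np.array([np.cos(ang),np.sin(ang),0]); zv=np.array([0,0,-1.]); Rt=np.c_[np.cross(yv,zv),yv,zv]
def shift(s,p,Rg=Rt):
    R0=s["tcp_rot"]; return np.round(R0.T@(np.array(p)-s["position"]),4),np.round(R.from_matrix(R0.T@Rg).as_rotvec(),4)
E
python3 - <<'E'
from h import *
from rig import telemetry
print(shift(telemetry.read_state(),[.634,.0047,.30]))
E
```

```text
(array([-0.5748, -0.3567, -0.0778]), array([-1.6000e-03,  7.0000e-04,  1.1729e+00]))
```

servo_tool --targets '[[[0, 0, -0.05], [0, 0, 0]], [[-0.03, -0.02, -0.078], [0, 0, 0.1]], [[-0.08, -0.05, -0.078], [0, 0, 0.2]], [[-0.13, -0.08, -0.078], [0, 0, 0.3]], [[-0.18, -0.11, -0.078], [0, 0, 0.4]], [[-0.23, -0.142, -0.078], [0, 0, 0.5]], [[-0.28, -0.173, -0.078], [0, 0, 0.6]], [[-0.33, -0.205, -0.078], [0, 0, 0.7]], [[-0.38, -0.236, -0.078], [0, 0, 0.8]], [[-0.43, -0.267, -0.078], [0, 0, 0.9]], [[-0.48, -0.298, -0.078], [0, 0, 1.0]], [[-0.53, -0.329, -0.078], [0, 0, 1.09]]]' --gripper 0.072

```text
time_s: 1.65
position: [0.6057, 0.0471, 0.3002]
tcp_rot: [[-0.049, 0.999, -0.001], [0.999, 0.049, 0.0], [0.0, -0.001, -1.0]]
force: [0.6, 0.8, 0.4]
opening: 0.826
```

Run:
```python
from h import *
from rig import telemetry
s=telemetry.read_state();print(s["time_s"],s["position"],s["opening"],shift(s,[.634,.0047,.30]))
```

```text
1.65 [0.60568892 0.04711932 0.30023767] 0.8259457763145454 (array([-0.0437,  0.0262,  0.0002]), array([-0.0005, -0.0004,  0.0796]))
```

servo_tool --targets '[[[-0.022, 0.013, 0], [0, 0, 0.04]], [[-0.0437, 0.0262, 0], [0, 0, 0.08]], [[-0.0437, 0.0262, 0], [0, 0, 0.08]], [[-0.0437, 0.0262, 0], [0, 0, 0.08]], [[-0.0437, 0.0262, 0], [0, 0, 0.08]]]'

```text
time_s: 2.28
position: [0.6328, 0.0081, 0.3007]
tcp_rot: [[0.026, 1.0, -0.0], [1.0, -0.026, 0.0], [0.0, -0.0, -1.0]]
force: [-0.3, -0.8, 0.0]
opening: 0.823
```

Run:
```python
from h import *
from rig import telemetry,eyes
import cv2
s=telemetry.read_state();print(s["time_s"],s["position"],s["force"],shift(s,[.634,.0047,.30]))
c=eyes.capture("wrist"); pickle.dump((s,c),open("w1.pkl","wb")); cv2.imwrite("pics/w1.png",c["pixels"])
```

```text
2.275 [0.63276159 0.00808631 0.30072675] [-0.30766371 -0.79780639  0.03043704] (array([-0.0034,  0.0013,  0.0007]), array([-0.0004, -0.0004,  0.0049]))
```

View pics/w1.png

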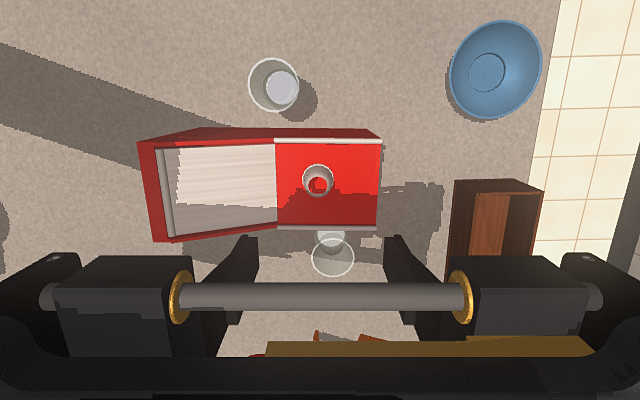

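The wrist view shows the lip line from (275.5,142) to (277.5,226), the outer ledge end at columns 376-380 and the capsule flange centre at about (318,179.5).

```bash
cat >> h.py <<'E'
def wcam(s,c):
    T=np.eye(4);T[:3,:3]=s["tcp_rot"];T[:3,3]=s["position"]
    return dict(intrinsics=c["intrinsics"],extrinsics=T@c["T_tool_cam"])
E
python3 - <<'E'
from h import *
s,c=pickle.load(open("w1.pkl","rb")); w=wcam(s,c)
for k,uv,z in [("lipL",(275.5,142),.12),("lipR",(277.5,226),.12),("outL",(380,142),.12),("outR",(375.5,226),.12),("rimA",(380.5,138),.128),("rimB",(376.5,230),.128),("capC",(318,179.5),.1215),("capl",(302,179.5),.1215),("capr",(334,179.5),.1215),("hA",(157,142),.165),("hB",(172,239),.165)]: print(k,np.round(ray(w,uv,z)*1e3,1))
E
```

```text
lipL [584.6  48.2 120. ]
lipR [580.2 -50.5 120. ]
outL [698.4  45.3 120. ]
outR [696.2 -53.4 120. ]
rimA [697.3  50.5 128. ]
rimB [696.1 -55.1 128. ]
capC [629.7   5.3 121.5]
capl [611.7   5.8 121.5]
capr [647.7   4.9 121.5]
hA [479.1  56.8 165. ]
hB [476.3 -43.7 165. ]
```

servo_tool --targets '[[[-0.003, 0.001, 0.03], [0, 0, 0.005]], [[-0.003, 0.001, 0.07], [0, 0, 0.005]], [[-0.003, 0.001, 0.1], [0, 0, 0.005]], [[-0.003, 0.001, 0.125], [0, 0, 0.005]], [[-0.003, 0.001, 0.125], [0, 0, 0.005]], [[-0.003, 0.001, 0.125], [0, 0, 0.005]], [[-0.003, 0.001, 0.125], [0, 0, 0.005]]]'

```text
time_s: 3.2
position: [0.6354, 0.0036, 0.1772]
tcp_rot: [[0.033, 0.999, 0.003], [0.999, -0.033, -0.001], [-0.0, 0.003, -1.0]]
force: [-0.4, -0.5, -0.3]
opening: 0.823
```

Run:
```python
from h import *
from rig import telemetry,eyes
import cv2
s=telemetry.read_state();print(s["time_s"],s["position"],s["force"],shift(s,[.634,.0047,.128]))
d={n:eyes.capture(n) for n in("scene","wrist")}
a=cv2.resize(d["scene"]["pixels"][110:270,240:400],None,fx=3,fy=3,interpolation=cv2.INTER_CUBIC)
cv2.imwrite("pics/s2.png",a)
```

```text
3.2 [0.63539912 0.00356782 0.17723878] [-0.35834374 -0.46586097 -0.29970982] (array([ 0.0011, -0.0016,  0.0492]), array([ 0.0031,  0.0004, -0.0018]))
```

View pics/s2.png

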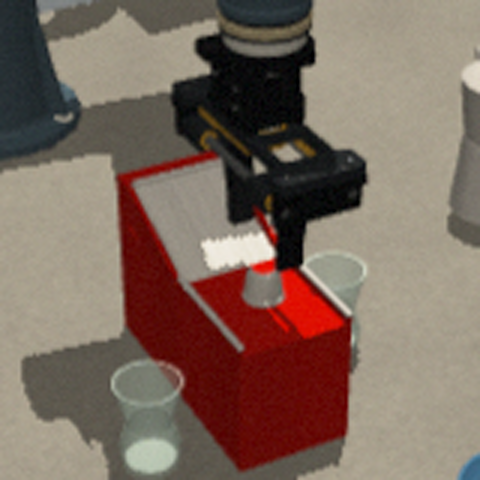

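The fingers are aligned around the capsule, with the leading finger over the lip and the trailing one behind. I'll lower to 8 mm above the ledge.

servo_tool --targets '[[[0, -0.001, 0.02], [0, 0, 0]], [[0, -0.001, 0.035], [0, 0, 0]], [[0, -0.001, 0.045], [0, 0, 0]], [[0, -0.001, 0.049], [0, 0, 0]], [[0, -0.001, 0.049], [0, 0, 0]], [[0, -0.001, 0.049], [0, 0, 0]]]'

```text
time_s: 4.05
position: [0.6338, 0.0035, 0.127]
tcp_rot: [[0.033, 0.999, 0.001], [0.999, -0.033, -0.0], [-0.0, 0.001, -1.0]]
force: [-0.4, 0.2, -0.1]
opening: 0.824
```

servo_tool --targets '[[[0, -0.006, 0], [0, 0, 0]], [[0, -0.012, 0], [0, 0, 0]], [[0, -0.018, 0], [0, 0, 0]], [[0, -0.024, 0], [0, 0, 0]], [[0, -0.03, 0], [0, 0, 0]], [[0, -0.036, 0], [0, 0, 0]], [[0, -0.042, 0], [0, 0, 0]], [[0, -0.047, 0], [0, 0, 0]], [[0, -0.052, 0], [0, 0, 0]], [[0, -0.057, 0], [0, 0, 0]], [[0, -0.06, 0], [0, 0, 0]], [[0, -0.06, 0], [0, 0, 0]]]'

```text
time_s: 5.55
position: [0.5729, 0.0056, 0.1265]
tcp_rot: [[0.033, 0.999, -0.001], [0.999, -0.033, 0.0], [0.0, -0.001, -1.0]]
force: [1.3, -0.2, 0.5]
opening: 0.824
```

Run:
```python
from h import *
from rig import telemetry,eyes
import cv2
s=telemetry.read_state();print(s["time_s"],s["position"],s["force"],s["opening"])
d={n:eyes.capture(n) for n in("scene","wrist")}
a=cv2.resize(d["scene"]["pixels"][130:250,260:380],None,fx=4,fy=4,interpolation=cv2.INTER_CUBIC)
b=cv2.resize(d["wrist"]["pixels"][120:300,150:450],None,fx=1.06,fy=1.06)
cv2.imwrite("pics/s3.png",np.hstack([a,cv2.copyMakeBorder(b,0,480-b.shape[0],0,0,0)]))
```

```text
5.55 [0.57291311 0.00558644 0.12651363] [ 1.2970175  -0.17340052  0.53888026] 0.823968603138125
```

View pics/s3.png

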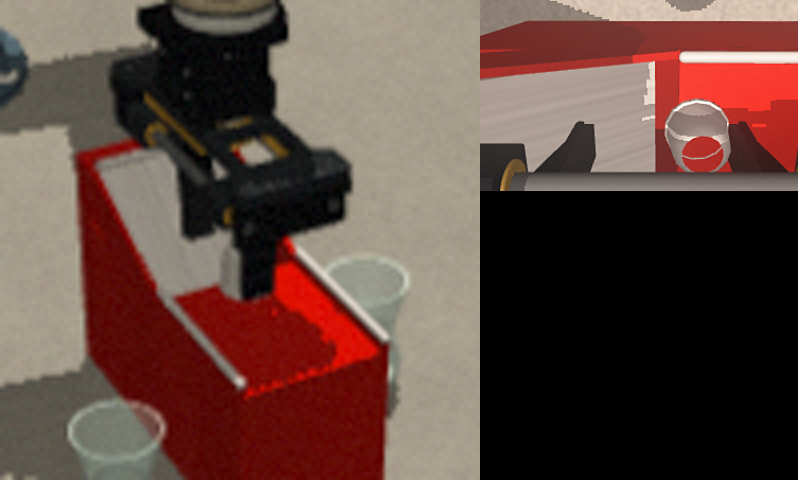

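Run:
```python
from h import *
from rig import telemetry,eyes
import cv2
s=telemetry.read_state();c=eyes.capture("wrist");w=wcam(s,c); Ei=np.linalg.inv(w["extrinsics"])
def bp(x,y,z):
    ex=np.array([-.9995,.031]);ey=np.array([-.031,-.9995]); q=np.array([.583,0])+x*ex+y*ey
    v=w["intrinsics"]@(Ei@[*q,z,1])[:3]; return np.round(((v[:2]/v[2])-[150,120])*1.06+[480,0])
print("lip",bp(0,-.045,.12),bp(0,0,.12))
for a in(0,.2,.3,.4,.5): t=.39+a; print("flap edge",a,bp(.105-.113*np.cos(t),-.045,.163-.113*np.sin(t)))
print("cap ctr",[ (x,bp(x,-.0055,.1215)) for x in(-.02,-.012,-.005,0)])
```

```text
lip [680.  65.] [679. 142.]
flap edge 0 [679.  65.]
flap edge 0.2 [659.  57.]
flap edge 0.3 [648.  53.]
flap edge 0.4 [637.  50.]
flap edge 0.5 [625.  48.]
cap ctr [(-0.02, array([715., 135.])), (-0.012, array([701., 135.])), (-0.005, array([688., 135.])), (0, array([679., 135.]))]
```

The flap is about 0.24 rad open and the capsule centre is about 11 mm before the lip, as planned. I'll keep pushing, slowly.

servo_tool --targets '[[[0, -0.004, 0], [0, 0, 0]], [[0, -0.008, 0], [0, 0, 0]], [[0, -0.011, 0], [0, 0, 0]], [[0, -0.013, 0], [0, 0, 0]], [[0, -0.015, 0], [0, 0, 0]], [[0, -0.018, 0], [0, 0, 0]], [[0, -0.021, 0], [0, 0, 0]], [[0, -0.024, 0], [0, 0, 0]], [[0, -0.027, 0], [0, 0, 0]], [[0, -0.03, 0], [0, 0, 0]], [[0, -0.03, 0], [0, 0, 0]], [[0, -0.03, 0], [0, 0, 0]]]'

```text
time_s: 7.2
position: [0.5432, 0.0065, 0.1265]
tcp_rot: [[0.033, 0.999, -0.001], [0.999, -0.033, 0.0], [0.0, -0.001, -1.0]]
force: [2.3, 0.2, 1.7]
opening: 0.829
```

Run:
```python
from h import *
from rig import telemetry,eyes
import cv2
s=telemetry.read_state();print(s["time_s"],s["position"],s["force"],s["opening"])
d={n:eyes.capture(n) for n in("scene","wrist")}
a=cv2.resize(d["scene"]["pixels"][130:250,260:380],None,fx=3,fy=3,interpolation=cv2.INTER_CUBIC)
b=cv2.resize(d["wrist"]["pixels"][120:300,150:450],None,fx=1.4,fy=1.4)
cv2.imwrite("pics/s4.png",np.hstack([a,cv2.copyMakeBorder(b,0,360-b.shape[0],0,0,0)]))
```

```text
7.2 [0.54320425 0.00653902 0.12654241] [2.28967982 0.17023103 1.70713889] 0.8292478048422214
```

View pics/s4.png

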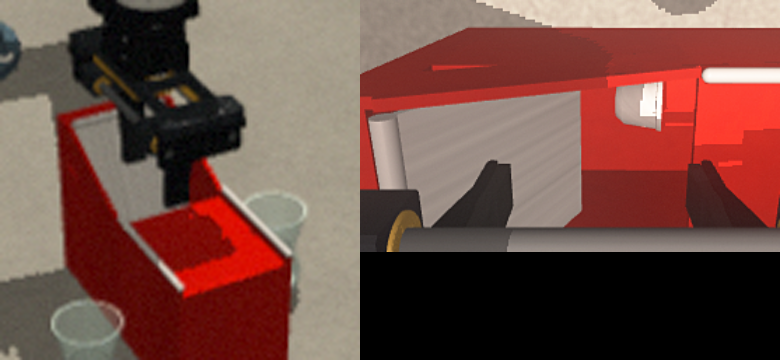

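The capsule has dropped and lies on its side on the bin floor, at about (640,105) in the right half. The flap is held open at columns 400-580. I'll draw back along the ledge so the flap can shut, then rise.

servo_tool --targets '[[[0, 0.01, 0], [0, 0, 0]], [[0, 0.02, 0], [0, 0, 0]], [[0, 0.03, 0], [0, 0, 0]], [[0, 0.04, 0], [0, 0, 0]], [[0, 0.05, 0], [0, 0, 0]], [[0, 0.06, 0], [0, 0, 0]], [[0, 0.07, 0], [0, 0, 0]], [[0, 0.08, 0], [0, 0, 0]], [[0, 0.09, 0], [0, 0, 0]], [[0, 0.092, 0], [0, 0, 0]], [[0, 0.092, -0.02], [0, 0, 0]], [[0, 0.092, -0.06], [0, 0, 0]]]'

```text
time_s: 8.8
position: [0.6335, 0.0037, 0.185]
tcp_rot: [[0.033, 0.999, -0.006], [0.999, -0.033, 0.001], [0.001, -0.006, -1.0]]
force: [0.7, -0.2, 0.5]
opening: 0.831
```

servo_tool --targets '[[[0, 0, -0.05], [0, 0, 0]], [[0, 0, -0.1], [0, 0, 0]], [[0, 0, -0.12], [0, 0, 0]], [[0, 0, -0.12], [0, 0, 0]], [[0, 0, -0.12], [0, 0, 0]], [[0, 0, -0.12], [0, 0, 0]], [[0, 0, -0.12], [0, 0, 0]], [[0, 0, -0.12], [0, 0, 0]]]'

```text
time_s: 9.8
position: [0.6352, 0.0035, 0.3059]
tcp_rot: [[0.033, 0.999, -0.001], [0.999, -0.033, 0.0], [0.0, -0.001, -1.0]]
force: [0.1, 0.2, -0.8]
opening: 0.829
```

Run:
```python
from h import *
from rig import telemetry,eyes
import cv2
s=telemetry.read_state();print(s["time_s"],s["position"],s["force"],s["qvel"])
d={n:eyes.capture(n)["pixels"] for n in("scene","wrist")}
cv2.imwrite("pics/s5.png",np.hstack([cv2.resize(d["scene"][100:350,80:480],(400,250)),cv2.resize(d["wrist"],(400,250))]))
```

```text
9.8 [0.63522174 0.00350973 0.30586201] [ 0.07145013  0.24550489 -0.75854726] [-0.04740914 -0.15291507 -0.33225419  0.0238135   0.11960123 -0.02309619]
```

View pics/s5.png

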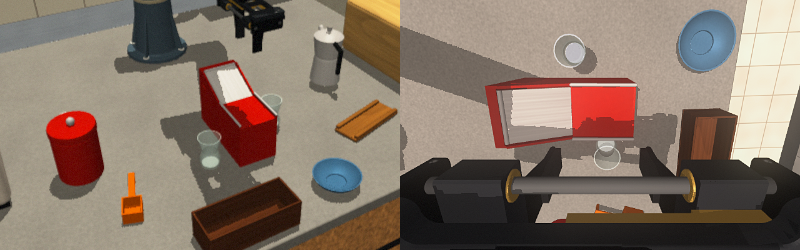

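The flap is shut flush with the lip, the ledge is empty, the bystanders stand where they were and the gripper is clear.

```bash
python3 -c "
from rig import order; print(order.hand_in())"
```

```text
the job is handed in; nothing more can be done
None
```

The capsule is in the bin, the flap is shut, and I handed the job in at about 10 s of the 32 s allowed.

**What I did:** I set the gripper to 72 mm and lowered it to about 7 mm above the ledge, with one finger on each side of the capsule. Moving along the bin, the leading finger opened the flap while the trailing finger pushed the capsule over the lip. Then I drew back along the ledge and raised the arm clear.

**What the checks showed:**
- **Before the drop:** the flap was about 0.24 rad open with the capsule centre still about 11 mm before the lip. I did not measure the flap angle again at the moment the capsule crossed. From the geometry it was about 0.4 rad.
- **After the push:** the wrist camera showed the capsule lying on its side on the bin floor.
- **Final pictures:** the flap was flush and shut, the ledge was empty, and the bystanders in view looked unmoved by eye.
- **Forces:** the wrist force readings I saw stayed below about 3 N.
- **Disagreement:** the scene camera's positions differed from the top and wrist cameras' by up to about 6 mm in x. I relied mainly on the top and wrist cameras, which agreed to about 2 mm.

The hand-in reports no verdict, and with the flap shut I could not see the capsule again in the final pictures.

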